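# Find the full ballast pot and load the swept pan

## Task

Holding the scraper, sweep all the loose chips off the sprung pan into the catch tray at its end (no fingers on the chips) and put the scraper down on the bench. Then feel by weight which of the three look-alike pots is the full one and set it gently, upright, in the middle of the pan so that the pan sinks to its stop, leaving the two lighter pots standing on the bench. Keep the pots upright, do not drop them, and leave the post, jar and micrometer stage where they are.

Things in the scene. Friction and masses are not known exactly. Their poses are not given: they have to be found in the camera images.
- stand: fixed aluminium ballast stand; origin in the centre of the underside of its base plate, 134 mm (its x) by 256 mm (its y) by 12 mm. Sprung pan at its -y end, catch tray at its +y end. Fences 10 mm thick, inner faces at x = -52 and +52 mm, tops 48 mm above the bench, flank the pan from y = -120 to +12 mm; the pan's -y and +y ends are open
- tray (a point): centre of the inner floor of the steel catch tray, 15 mm above the bench, at x = 0, y = +67 mm of the stand; open at the top, inside 114 mm (stand x) by 109 mm (stand y), outer walls to 36 mm above the bench, the wall next to the pan to 24 mm (below the pan)
- pan_top (a point): centre of the upper face of the pan, a flat steel plate 102 mm (stand x) by 132 mm (stand y), at x = 0, y = -54 mm of the stand; its face is 40 mm above the bench when up
- pan (a joint): how far the sprung pan has sunk, in m: 0 up, 0.008 down on its stop. Its spring is preloaded: it does not move under an emptier pot, and sinks to the stop under the full one (3.4 N starts it, 4.1 N holds it down)
- scraper: black plastic scraper block, 0.12 kg, standing on its blade: blade 88 mm (its x) by 12 mm (its y), 32 mm tall, with a grip block 44 mm (x) by 22 mm (y) on top from 30 to 64 mm height; origin in the centre of the blade's underside, z up
- chip_1: loose white ceramic chip, 16 x 12 x 7 mm, 10 g, lying on the pan at the start; origin in the centre of its underside
- chip_2: loose white ceramic chip, 16 x 12 x 7 mm, 10 g, lying on the pan at the start; origin in the centre of its underside
- chip_3: loose white ceramic chip, 16 x 12 x 7 mm, 10 g, lying on the pan at the start; origin in the centre of its underside
- chip_4: loose white ceramic chip, 16 x 12 x 7 mm, 10 g, lying on the pan at the start; origin in the centre of its underside
- pot_a: closed round plain aluminium ballast pot, 48 mm diameter, 54 mm tall (small disc on the lid to 57 mm); origin in the centre of its underside, z up. All three look alike; in each episode one of the three, never known by name or place, is full (0.52 to 0.64 kg) and the other two are empty or nearly so (0.20 to 0.30 kg)
- pot_b: closed round plain aluminium ballast pot, 48 mm diameter, 54 mm tall (small disc on the lid to 57 mm); origin in the centre of its underside, z up. All three look alike; in each episode one of the three, never known by name or place, is full (0.52 to 0.64 kg) and the other two are empty or nearly so (0.20 to 0.30 kg)
- pot_c: closed round plain aluminium ballast pot, 48 mm diameter, 54 mm tall (small disc on the lid to 57 mm); origin in the centre of its underside, z up. All three look alike; in each episode one of the three, never known by name or place, is full (0.52 to 0.64 kg) and the other two are empty or nearly so (0.20 to 0.30 kg)
- post: bystander: white square post 28 mm wide and 93 mm tall on a foot 44 x 44 x 8 mm, loose, standing among the pots; origin in the centre of its underside
- jar: bystander: small amber jar, 40 mm diameter, 45 mm tall, loose; origin in the centre of its underside
- microstage: bystander: black block-shaped micrometer stage, 36 x 36 x 37 mm, spindle sticking out 16 mm at its +y side, loose; origin in the centre of its underside
Not all that is in view belongs to the job. Leave any blue or turquoise look-alike of the pot_b alone.

How it is judged:
By the outcome, as a careful person would: the job done as asked, in the order asked, and still so for the second after the job is handed in, with the robot touching nothing.
It also fails if it takes over 72 s, if anything falls off the work surface, if the arm or the gripper's body presses on something with over 40 N, if the wrist force passes 120 N, or if a joint passes its speed limit or range.

## Robot

A 6-joint arm with a two-finger parallel gripper is mounted at the origin on the work surface. World frame = base frame: x ahead of the robot, y to its left, z up, the work surface at z = 0. Lengths are in m, angles in degrees, forces in N, time in s.
With the tool pointing down it reaches from about 0.4 to 0.825 m from the base axis. Payload 7 kg.
Tool frame: the origin (TCP) lies on the centre line of the jaws, within the pads' length; the fingertips stand 22 mm ahead of it and the grasp point (between the pads) lies 3 mm ahead of it; z points along the fingers, y is the line along which they close (so a half turn about z gives the same grasp; the last joint's range is limited). The gripper opens to 88 mm and grips with 3 to 60 N. Pads are 19 mm wide; open, the fingers measure 130 mm over their backs; the gripper's body (78 mm by 193 mm) begins 47 mm behind the grasp point.
Start: joints at [87.153, 20.546, 0.682, 0, -70.136, -16.507], TCP at [0.224, 0.637, 0.22] pointing down, gripper open.
Joint ranges: [-176.03, 176.03], [-82.01, 121.73], [-58.28, 71.71], [-173.87, 95.51], [-174.79, -0.11], [-173.66, 173.66]. Speed limits (degrees/s): [136.94, 136.94, 172.46, 180, 180, 180].

## Interface

Orientations are given as [roll, pitch, yaw] about the fixed x, y, z axes, in that order (R = Rz(yaw) Ry(pitch) Rx(roll)).
In Python, from plant import get_state, cams, r gives the robot as it stands.
- The arm moves only by the tool apply_moves, never from a script. Its argument "targets" is a list of rows, each an object with "dp": the shift along the world's x, y, z in m, a list of three; "yaw": the turn about the world's z in degrees. In form: [{"dp": [x, y, z], "yaw": yaw}, ...]. A call has 1 to 20 rows; each row is the pose to reach, as a shift and turn from the pose commanded when the call began; what a row does not reach only later rows make up. A row lasts 1/12 s, in which the tool goes at most 41.7 mm and 7.16 degrees, less where a joint would pass 70% of its speed; a pose out of reach is approached as far as the arm can. A call with a gripper value outside its range is refused whole. "grip" is the gripper command: -1 is fully open, 1 is shut, values between are in proportion, set as the call begins (left out, the last holds). The fingers move at their own pace and stop on an object; "squeeze" is the grip in N (left out, the last holds). Time passes only in rows, so rows that repeat a pose let the fingers close. It gives the time, the measured TCP pose, the force, the opening and the grip force at its end, in the units of the state.
- get_state(): the state, without advancing time (a new reading comes with each control period).
- cams.capture(name): name is "scene" or "top"; returns a dict with "image" (420x560x3 uint8, red, green, blue), "range_z" (420x560 float32, m along the optical axis (not along the pixel's ray), 0 where there is no reading), "fx", "fy", "cx", "cy" (pixels), "R" (3x3) and "t" (3): a world point X has camera coordinates R X + t. Camera axes: x right, y down, z forward; pixel columns grow to the right and rows downward; lengths in m; the calibration is good to about 2 mm. A picture is of the moment at which its call begins.
- r.close_job(): hands the job in; it is judged then, once.
The state is a dict: "time_s": time; "joints": joint angles; "qd": joint speeds; "joint_torque": joint torques, N m; "tcp_pos": TCP position; "eef_rot": TCP orientation; "contact_force": force on the tool from outside, world axes, zero at the start; "moment": the same for the moment, N m; "gripper_width": finger opening in m; "gripper_force": force on a finger pad.
Only numpy, scipy, OpenCV 4.12 (cv2) and the standard library are available. Lean on these libraries where they do the work, as an engineer would, in place of code of your own. Each camera call takes 0.05 s, during which the arm holds its last target. There are 200 camera calls.

## Working session

There is one attempt and no reset: what is moved stays moved. The work goes in short steps, Python scripts to look and compute and a tool call to move; the robot and the scene stay as the last step left them, time stands still between calls to the robot, and variables do not carry over. Pictures are saved under pics/ and viewed, at most 10 in all, crops included, and the job is handed in when it is done.

Besides the shell and the picture viewer there is one more tool, called after "Emit:" as name(argument=value, ...), one argument or row to a line, values as JSON. apply_moves: Moves the arm, as the interface text tells. Its arguments: {"type":"object","properties":{"targets":{"type":"array","items":{"type":"object","properties":{"dp":{"type":"array","items":{"type":"number"}},"yaw":{"type":"number"}}}},"grip":{"type":"number"},"squeeze":{"type":"number"}},"required":["targets"]}

```bash
mkdir -p pics; ls
python3 - <<'E'
from plant import get_state,cams,r
import cv2,numpy as np,pickle
print(get_state())
d={}
for n in("scene","top"):
    c=cams.capture(n);d[n]=c
    cv2.imwrite(f"pics/{n}0.png",c["image"][:,:,::-1])
    print(n,c["fx"],c["cx"],c["cy"],(-c["R"].T@c["t"]).round(3),c["R"].round(3).tolist())
pickle.dump(d,open("d0.pkl","wb"))
E
```

```text
pics
{'time_s': 0.0, 'joints': array([ 8.71530148e+01,  2.05909684e+01,  6.32563403e-01, -2.15336930e-02,
       -7.01374335e+01, -1.65039507e+01]), 'qd': array([-0.03903427, -0.00746887,  0.11638765,  0.06238411, -0.02458373,
        0.13453978]), 'joint_torque': array([-4.89119520e-04, -5.82713056e+01,  2.93052810e+01,  6.99779972e+00,
        6.86680040e-03, -1.43165621e-04]), 'tcp_pos': array([0.22354651, 0.63634913, 0.21861435]), 'eef_rot': array([ 1.79902359e+02, -7.81979733e-03, -1.93582626e+01]), 'contact_force': array([-1.03448688, -0.41789903,  0.74760944]), 'moment': array([-0.02991912, -0.06506645, -0.0237548 ]), 'gripper_force': 0.0, 'gripper_width': 0.0877407543987699}
scene 482.01684711824043 278.19032460016984 213.18206255689256 [1.039 0.628 0.908] [[-0.721, 0.693, -0.01], [0.505, 0.516, -0.692], [-0.474, -0.504, -0.722]]
top 398.5405362674809 281.025905219972 211.4139188740318 [0.324 0.001 0.901] [[0.005, -0.999, -0.042], [-0.982, 0.003, -0.187], [0.187, 0.043, -0.981]]
```

View pics/scene0.png

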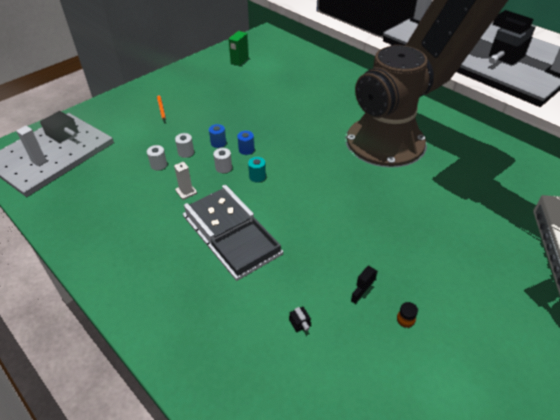

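View pics/top0.png

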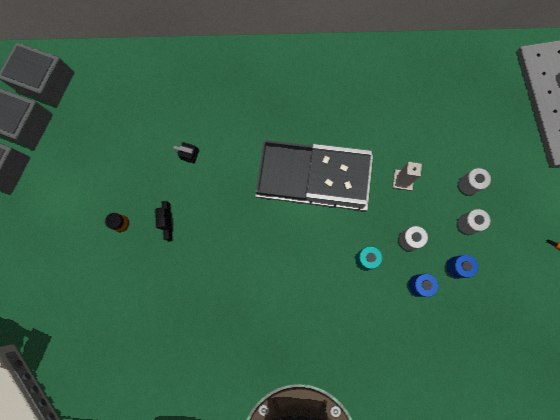

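The scene view shows the tray and pan at about (230,225), three grey pots at (157,157), (184,145) and (223,160), the scraper at (366,283), and the microstage and jar below. In the top view the pots are at (415,239), (475,222) and (477,182), the scraper at (165,220), and the stand spans (258..372, 143..208) with the tray on the left (+y) side. The chips are at (326,160), (344,168), (329,183) and (348,185).

```bash
cat > h.py <<'E'
import numpy as np,cv2
def cloud(c):
    z=c["range_z"];v,u=np.mgrid[:z.shape[0],:z.shape[1]]
    P=np.stack([(u-c["cx"])/c["fx"]*z,(v-c["cy"])/c["fy"]*z,z],-1)
    X=(P-c["t"])@c["R"]; X[z==0]=np.nan
    return X
E
python3 - <<'E'
import pickle,numpy as np,cv2
from h import *
d=pickle.load(open("d0.pkl","rb"))
box={"pot1":((415,239),(223,160)),"pot2":((475,222),(184,145)),"pot3":((477,182),(157,157)),"post":((413,170),(183,180)),"scr":((165,220),(366,283)),"jar":((118,222),(408,314)),"ms":((187,152),(300,319)),"teal":((371,258),(257,169)),"blue1":((426,286),(246,142)),"blue2":((466,266),(218,135))}
for n in("scene","top"):
    c=d[n];X=cloud(c);k=n=="scene"
    print(n,"bench z", np.nanmedian(X[230:300,180:250,2]) if not k else np.nanmedian(X[300:380,180:260,2]))
    for o,b in box.items():
        u,v=b[0 if not k else 1]
        W=X[v-22:v+23,u-22:u+23].reshape(-1,3)
        W=W[np.isfinite(W[:,2])]
        # around the seed's connected blob: restrict to points within 45mm of seed xy
        s=X[v,u,:2];W=W[np.hypot(*(W[:,:2]-s).T)<.06]
        zt=np.percentile(W[:,2],98)
        T=W[W[:,2]>zt-.008]
        (cx,cy),(w,h),a=cv2.minAreaRect((T[:,:2]*1000).astype(np.float32))
        print(o,"top z",zt.round(4),"mid",(T[:,:2].min(0)/2+T[:,:2].max(0)/2).round(4),"rect",np.round([cx,cy,w,h,a],1),len(T))
# stand
for n in("top","scene"):
    X=cloud(d[n]);g=X[:,:,2]
    u0=(slice(130,215),slice(245,385)) if n=="top" else (slice(180,280),slice(178,290))
    P=X[u0].reshape(-1,3);P=P[np.isfinite(P[:,2])]
    for lo,hi in((.008,.06),(.043,.055),(.034,.044)):
        S=P[(P[:,2]>lo)&(P[:,2]<hi)]
        print(n,lo,hi,np.round(np.array(sum([list(q) if isinstance(q,tuple) else [q] for q in cv2.minAreaRect((S[:,:2]*1000).astype(np.float32))],[])),1),len(S),np.median(S[:,2]).round(4))
    im=d[n]["image"][u0].reshape(-1,3)
E
```

```text
scene bench z -0.0003328261025514862
pot1 top z 0.0564 mid [ 0.4308 -0.246 ] rect [ 429.6 -245.3   48.7   45.2   49.7] 160
pot2 top z 0.0565 mid [ 0.4667 -0.3757] rect [ 467.  -375.8   45.4   43.9   47.3] 142
pot3 top z 0.0567 mid [ 0.5562 -0.3856] rect [ 557.8 -385.6   45.4   45.4   49.3] 156
post top z 0.0933 mid [ 0.5682 -0.2383] rect [ 567.9 -237.7   31.9   29.4   80.1] 100
scr top z 0.0648 mid [0.4726 0.3018] rect [472.5 302.3  47.4  22.6   7.7] 187
jar top z 0.0466 mid [0.4691 0.4147] rect [468.9 414.8  36.8  35.   19.9] 228
ms top z 0.0365 mid [0.6352 0.2656] rect [637.6 267.9  49.5  34.3  72. ] 228
teal top z 0.0561 mid [ 0.3872 -0.1487] rect [ 387.7 -147.8   49.5   45.6   75.6] 174
blue1 top z 0.0565 mid [ 0.3299 -0.2628] rect [ 330.  -260.4   45.8   47.6   28.4] 144
blue2 top z 0.0561 mid [ 0.3665 -0.323 ] rect [ 355.8 -325.9   47.8   90.    40.5] 145
top bench z -0.0008830916941760967
pot1 top z 0.0564 mid [ 0.4296 -0.2485] rect [ 429.7 -248.5   46.3   45.9   26.4] 403
pot2 top z 0.0562 mid [ 0.4659 -0.3812] rect [ 466.7 -380.8   45.4   47.6   40.9] 407
pot3 top z 0.0565 m
[... 330 characters left out ...]
0.6353 0.2632] rect [637.3 264.9  51.2  34.3  72. ] 216
teal top z 0.0562 mid [ 0.3873 -0.1524] rect [ 387.3 -152.4   46.2   46.4   89.4] 400
blue1 top z 0.0564 mid [ 0.3298 -0.2642] rect [ 3.298e+02 -2.642e+02  4.480e+01  4.680e+01  1.000e-01] 425
blue2 top z 0.0564 mid [ 0.369 -0.348] rect [ 368.8 -347.5   47.    46.2   49.4] 435
top 0.008 0.06 [578.1 -37.7 255.7 133.9  82.3] 6536 0.0362
top 0.043 0.055 [571.4 -90.4 130.4 124.4  82.5] 726 0.0467
top 0.034 0.044 [578.6 -34.  246.2 124.4  82. ] 2840 0.0389
scene 0.008 0.06 [568.  -56.7 339.7 221.1  59.9] 4934 0.0311
scene 0.043 0.055 [ 565.3 -132.2  225.7  124.9   82.3] 503 0.0469
scene 0.034 0.044 [573.6 -76.5 339.9 125.2  82.6] 1852 0.0391
```

Heights agree with the text in both views: pots 56.5 mm, scraper 64.5, post 93.5. Averaging the two views gives:
- scraper (0.472, 0.300), yaw about 7°
- stand origin (0.578, -0.037), yaw about -7.7°, so pan centre (0.571, -0.090)
- pots at (0.430, -0.247), (0.4665, -0.378) and (0.557, -0.388)

I'll start with the scraper.

Emit:
apply_moves(
  targets=[
    {"dp": [0.03,-0.04,-0.01],"yaw": 4},
    {"dp": [0.248,-0.336,-0.1],"yaw": 26.4},
    {"dp": [0.248,-0.336,-0.1],"yaw": 26.4},
    {"dp": [0.248,-0.336,-0.1],"yaw": 26.4},
    {"dp": [0.248,-0.336,-0.1],"yaw": 26.4},
    {"dp": [0.248,-0.336,-0.1],"yaw": 26.4},
    {"dp": [0.248,-0.336,-0.1],"yaw": 26.4},
    {"dp": [0.248,-0.336,-0.1],"yaw": 26.4},
    {"dp": [0.248,-0.336,-0.1],"yaw": 26.4},
    {"dp": [0.248,-0.336,-0.1],"yaw": 26.4},
    {"dp": [0.248,-0.336,-0.1],"yaw": 26.4},
    {"dp": [0.248,-0.336,-0.1],"yaw": 26.4},
    {"dp": [0.248,-0.336,-0.1],"yaw": 26.4},
    {"dp": [0.248,-0.336,-0.1],"yaw": 26.4},
    {"dp": [0.248,-0.336,-0.1],"yaw": 26.4},
  ],
  grip=-1,
)

```text
time_s: 1.35
tcp_pos: [0.4714, 0.3019, 0.1199]
eef_rot: [-180.0, -0.0, 7.1]
contact_force: [0.2, 0.9, -0.0]
gripper_width: 0.0875
gripper_force: 0.0
```

Emit:
apply_moves(
  targets=[
    {"dp": [0,-0.002,-0.03],"yaw": 0},
    {"dp": [0,-0.002,-0.055],"yaw": 0},
    {"dp": [0,-0.002,-0.068],"yaw": 0},
    {"dp": [0,-0.002,-0.068],"yaw": 0},
    {"dp": [0,-0.002,-0.068],"yaw": 0},
  ],
)

```text
time_s: 1.77
tcp_pos: [0.4712, 0.2996, 0.0515]
eef_rot: [179.9, 0.0, 7.1]
contact_force: [-0.1, 1.0, 1.0]
gripper_width: 0.0873
gripper_force: 0.0
```

Emit:
apply_moves(
  targets=[
    {"dp": [0,0,0],"yaw": 0},
    {"dp": [0,0,0],"yaw": 0},
    {"dp": [0,0,0],"yaw": 0},
    {"dp": [0,0,0],"yaw": 0},
    {"dp": [0,0,0],"yaw": 0},
    {"dp": [0,0,0],"yaw": 0},
    {"dp": [0,0,0],"yaw": 0},
    {"dp": [0,0,0],"yaw": 0},
    {"dp": [0,0,0],"yaw": 0},
    {"dp": [0,0,0],"yaw": 0},
  ],
  grip=1,
  squeeze=40,
)

```text
time_s: 2.6
tcp_pos: [0.4717, 0.2988, 0.0515]
eef_rot: [180.0, 0.0, 7.0]
contact_force: [-0.3, 0.0, 0.3]
gripper_width: 0.0267
gripper_force: 0.0
```

Emit:
apply_moves(
  targets=[
    {"dp": [0,0,0],"yaw": 0},
    {"dp": [0,0,0],"yaw": 0},
    {"dp": [0,0,0],"yaw": 0},
    {"dp": [0,0,0],"yaw": 0},
  ],
)

```text
time_s: 2.93
tcp_pos: [0.4717, 0.2988, 0.0515]
eef_rot: [180.0, 0.0, 7.0]
contact_force: [0.2, -0.3, 0.0]
gripper_width: 0.021
gripper_force: 40.0
```

Emit:
apply_moves(
  targets=[
    {"dp": [0,0,0.03],"yaw": 0},
    {"dp": [0,0,0.07],"yaw": -5},
    {"dp": [0,0,0.1],"yaw": -10},
    {"dp": [0,0,0.1],"yaw": -14.7},
    {"dp": [0,0,0.1],"yaw": -14.7},
    {"dp": [0,0,0.1],"yaw": -14.7},
  ],
)

```text
time_s: 3.43
tcp_pos: [0.4711, 0.2985, 0.1511]
eef_rot: [180.0, 0.0, -7.5]
contact_force: [-1.2, -0.4, -2.8]
gripper_width: 0.0215
gripper_force: 40.0
```

Run:
```python
from plant import get_state,cams,r
from h import *
import pickle
s=get_state();print(s["gripper_width"],s["gripper_force"],s["contact_force"],s["tcp_pos"])
for n in("top","scene"):
    X=cloud(cams.capture(n)); 
    P=X.reshape(-1,3);P=P[np.isfinite(P[:,2])]
    Q=P[(abs(P[:,0]-.472)<.06)&(abs(P[:,1]-.3)<.06)&(P[:,2]>.07)&(P[:,2]<.133)]
    if len(Q):print(n,Q.min(0).round(4),Q.max(0).round(4),len(Q))
# stand refine in stand frame + chips
d=pickle.load(open("d0.pkl","rb"))
a=np.radians(-7.7);R=np.array([[np.cos(a),-np.sin(a)],[np.sin(a),np.cos(a)]])
for n in("top","scene"):
    X=cloud(d[n]);im=d[n]["image"].astype(int)
    L=(X[...,:2]-[.578,-.037])@R
    f=(X[...,2]>.0445)&(X[...,2]<.052)&(abs(L[...,0])<.075)&(L[...,1]>-.125)&(L[...,1]<.03)
    for s in(-1,1):
        m=f&(s*L[...,0]>.045)
        q=L[m];print(n,"fence",s,np.percentile(q,[3,97],axis=0).round(4).tolist(), "slope",np.polyfit(q[:,1],q[:,0],1).round(4))
    m=(im.min(-1)>130)&(abs(L[...,0])<.047)&(abs(L[...,1]+.054)<.064)
    k,lab,st,ce=cv2.connectedComponentsWithStats(m.astype(np.uint8))
    for i in range(1,k):
        if st[i,4]>8: print(n,"chip",L[lab==i].mean(0).round(4),X[lab==i][:,2].max().round(4),st[i,4])
    p=(abs(L[...,0])<.04)&(abs(L[...,1]+.054)<.06)&~m
    print("pan z",np.nanmedian(X[p][:,2]))
```

```text
0.02152559424393592 39.97506558895111 [-1.15580691 -0.38334707 -2.8273166 ] [0.47113232 0.29845465 0.15106727]
top [0.4274 0.2842 0.0991] [0.5141 0.3093 0.133 ] 146
scene [0.4286 0.289  0.099 ] [0.5166 0.3128 0.133 ] 308
top fence -1 [[-0.0614, -0.1161], [-0.0515, 0.0076]] slope [-0.0024 -0.0565]
top fence 1 [[0.0527, -0.1159], [0.0624, 0.0078]] slope [0.0001 0.0574]
top chip [ 0.0297 -0.0202] 0.0494 34
top chip [ 0.016 -0.062] 0.0482 34
top chip [-0.0217 -0.0331] 0.0492 36
top chip [-0.022  -0.0749] 0.0491 41
pan z 0.03916897960591768
scene fence -1 [[-0.0617, -0.1133], [-0.0511, 0.0128]] slope [ 0.0031 -0.056 ]
scene fence 1 [[0.0524, -0.1115], [0.0625, 0.0126]] slope [-0.0039  0.0575]
scene chip [-0.0239 -0.0763] 0.0486 31
scene chip [ 0.0146 -0.0647] 0.0494 30
scene chip [-0.0234 -0.0346] 0.0499 36
scene chip [ 0.0285 -0.0221] 0.0506 37
pan z 0.0393179091513859
```

Scraper is held with about 1 mm offset and the yaw is aligned. Chips lie between stand y = -76 and -20 mm, so I'll drop the blade in at y = -110.

Emit:
apply_moves(
  targets=[
    {"dp": [0.092,-0.443,0],"yaw": 0},
    {"dp": [0.092,-0.443,0],"yaw": 0},
    {"dp": [0.092,-0.443,0],"yaw": 0},
    {"dp": [0.092,-0.443,0],"yaw": 0},
    {"dp": [0.092,-0.443,0],"yaw": 0},
    {"dp": [0.092,-0.443,0],"yaw": 0},
    {"dp": [0.092,-0.443,0],"yaw": 0},
    {"dp": [0.092,-0.443,0],"yaw": 0},
    {"dp": [0.092,-0.443,0],"yaw": 0},
    {"dp": [0.092,-0.443,0],"yaw": 0},
    {"dp": [0.092,-0.443,0],"yaw": 0},
    {"dp": [0.092,-0.443,0],"yaw": 0},
    {"dp": [0.092,-0.443,0],"yaw": 0},
    {"dp": [0.092,-0.443,0],"yaw": 0},
    {"dp": [0.092,-0.443,0],"yaw": 0},
    {"dp": [0.092,-0.443,0],"yaw": 0},
  ],
)

```text
time_s: 4.87
tcp_pos: [0.5635, -0.1431, 0.1513]
eef_rot: [180.0, 0.0, -7.5]
contact_force: [0.4, -0.1, -0.1]
gripper_width: 0.0214
gripper_force: 40.0
```

Run:
```python
from plant import get_state,cams,r
from h import *
s=get_state();print(s["tcp_pos"],s["eef_rot"])
a=np.radians(-7.7);R=np.array([[np.cos(a),-np.sin(a)],[np.sin(a),np.cos(a)]])
for n in("top","scene"):
    c=cams.capture(n);cv2.imwrite(f"pics/{n}1.png",c["image"][:,:,::-1]);X=cloud(c)
    L=(X[...,:2]-[.5785,-.0355])@R
    m=(X[...,2]>.095)&(X[...,2]<.132)&(abs(L[...,0])<.07)&(abs(L[...,1]+.11)<.03)
    q=np.c_[L[m],X[m][:,2]]
    if len(q):print(n,q.min(0).round(4),q.max(0).round(4),len(q))
```

```text
[ 0.56352288 -0.14310098  0.15129787] [ 1.79997530e+02  3.17796105e-02 -7.53709112e+00]
top [-0.0446 -0.1148  0.1009] [-0.0114 -0.0983  0.132 ] 107
scene [-0.0442 -0.113   0.0984] [ 0.0442 -0.0959  0.132 ] 353
```

Emit:
apply_moves(
  targets=[
    {"dp": [0,-0.001,-0.025],"yaw": 0},
    {"dp": [0,-0.001,-0.045],"yaw": 0},
    {"dp": [0,-0.001,-0.054],"yaw": 0},
    {"dp": [0,-0.001,-0.0585],"yaw": 0},
    {"dp": [0,-0.001,-0.0585],"yaw": 0},
    {"dp": [0,-0.001,-0.0585],"yaw": 0},
  ],
)

```text
time_s: 5.47
tcp_pos: [0.5643, -0.145, 0.0938]
eef_rot: [180.0, -0.0, -7.6]
contact_force: [-0.0, -0.1, -1.4]
gripper_width: 0.0209
gripper_force: 40.0
```

Emit:
apply_moves(
  targets=[
    {"dp": [0.0,0.0,-0.001],"yaw": 0},
    {"dp": [0.0011,0.0079,-0.001],"yaw": 0},
    {"dp": [0.0021,0.0159,-0.001],"yaw": 0},
    {"dp": [0.0032,0.0238,-0.001],"yaw": 0},
    {"dp": [0.0043,0.0317,-0.001],"yaw": 0},
    {"dp": [0.0054,0.0396,-0.001],"yaw": 0},
    {"dp": [0.0064,0.0476,-0.001],"yaw": 0},
    {"dp": [0.0075,0.0555,-0.001],"yaw": 0},
    {"dp": [0.0086,0.0634,-0.001],"yaw": 0},
    {"dp": [0.0096,0.0714,-0.001],"yaw": 0},
    {"dp": [0.0107,0.0793,-0.001],"yaw": 0},
    {"dp": [0.0118,0.0872,-0.001],"yaw": 0},
    {"dp": [0.0129,0.0951,-0.001],"yaw": 0},
    {"dp": [0.0139,0.1031,-0.001],"yaw": 0},
    {"dp": [0.015,0.111,-0.001],"yaw": 0},
    {"dp": [0.0161,0.1189,-0.001],"yaw": 0},
    {"dp": [0.0172,0.1268,-0.001],"yaw": 0},
    {"dp": [0.0182,0.1348,-0.001],"yaw": 0},
    {"dp": [0.0193,0.1427,-0.001],"yaw": 0},
    {"dp": [0.0204,0.15,-0.001],"yaw": 0},
  ],
)

```text
time_s: 7.13
tcp_pos: [0.5842, 0.0057, 0.0921]
eef_rot: [-180.0, -0.0, -7.6]
contact_force: [-0.3, 0.5, -0.9]
gripper_width: 0.021
gripper_force: 40.0
```

Emit:
apply_moves(
  targets=[
    {"dp": [0.0,0.004,0.03],"yaw": 0},
    {"dp": [0,0.02,0.06],"yaw": 0},
    {"dp": [-0.02,0.06,0.06],"yaw": 0},
    {"dp": [-0.08,0.2,0.06],"yaw": 0},
    {"dp": [-0.08,0.2,0.06],"yaw": 0},
    {"dp": [-0.08,0.2,0.06],"yaw": 0},
    {"dp": [-0.08,0.2,0.06],"yaw": 0},
    {"dp": [-0.08,0.2,0.06],"yaw": 0},
  ],
)

```text
time_s: 7.8
tcp_pos: [0.5026, 0.2095, 0.1525]
eef_rot: [-179.9, -0.0, -7.4]
contact_force: [0.6, 0.4, -1.6]
gripper_width: 0.0211
gripper_force: 40.0
```

Run:
```python
from plant import get_state,cams,r
from h import *
s=get_state();print(s["tcp_pos"],s["contact_force"])
c=cams.capture("top");i=c["image"][100:320,80:520,::-1]
d=cams.capture("scene");j=d["image"][120:350,130:440,::-1]
cv2.imwrite("pics/sw.png",np.vstack([cv2.resize(i,(600,300)),cv2.resize(j[60:190],(600,252))]))
```

```text
[0.50263047 0.20946327 0.1524749 ] [ 0.58775436  0.40160649 -1.63568953]
```

View pics/sw.png

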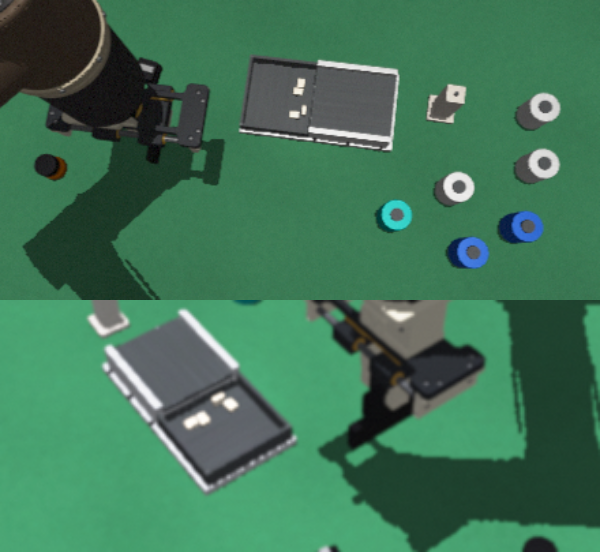

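The picture shows all four chips in the tray, at crop pixels (292..305, 82..115), with the pan clear. The scraper is held over open bench, so I'll set it down there.

Emit:
apply_moves(
  targets=[
    {"dp": [-0.01,0,-0.03],"yaw": 0},
    {"dp": [-0.01,0,-0.06],"yaw": 0},
    {"dp": [-0.01,0,-0.085],"yaw": 0},
    {"dp": [-0.01,0,-0.094],"yaw": 0},
    {"dp": [-0.01,0,-0.098],"yaw": 0},
    {"dp": [-0.01,0,-0.1005],"yaw": 0},
    {"dp": [-0.01,0,-0.1005],"yaw": 0},
    {"dp": [-0.01,0,-0.1005],"yaw": 0},
  ],
)

```text
time_s: 8.57
tcp_pos: [0.4951, 0.2052, 0.0528]
eef_rot: [-179.9, -0.1, -7.7]
contact_force: [0.5, -0.5, -1.7]
gripper_width: 0.0214
gripper_force: 40.0
```

Emit:
apply_moves(
  targets=[
    {"dp": [0,0,0],"yaw": 0},
    {"dp": [0,0,0],"yaw": 0},
    {"dp": [0,0,0],"yaw": 0},
    {"dp": [0,0,0],"yaw": 0},
    {"dp": [0,0,0],"yaw": 0},
    {"dp": [0,0,0],"yaw": 0},
  ],
  grip=-0.4,
)

```text
time_s: 9.07
tcp_pos: [0.4942, 0.2049, 0.0517]
eef_rot: [-180.0, -0.0, -7.6]
contact_force: [0.2, 0.5, -0.1]
gripper_width: 0.0555
gripper_force: 0.0
```

Emit:
apply_moves(
  targets=[
    {"dp": [0,0,0.035],"yaw": 0},
    {"dp": [0,0,0.075],"yaw": 0},
    {"dp": [0,-0.02,0.11],"yaw": 0},
    {"dp": [-0.064,-0.452,0.06],"yaw": 0},
    {"dp": [-0.064,-0.452,0.06],"yaw": 0},
    {"dp": [-0.064,-0.452,0.06],"yaw": 0},
    {"dp": [-0.064,-0.452,0.06],"yaw": 0},
    {"dp": [-0.064,-0.452,0.06],"yaw": 0},
    {"dp": [-0.064,-0.452,0.06],"yaw": 0},
    {"dp": [-0.064,-0.452,0.06],"yaw": 0},
    {"dp": [-0.064,-0.452,0.06],"yaw": 0},
    {"dp": [-0.064,-0.452,0.06],"yaw": 0},
    {"dp": [-0.064,-0.452,0.06],"yaw": 0},
    {"dp": [-0.064,-0.452,0.06],"yaw": 0},
    {"dp": [-0.064,-0.452,0.06],"yaw": 0},
    {"dp": [-0.064,-0.452,0.06],"yaw": 0},
    {"dp": [-0.064,-0.452,0.06],"yaw": 0},
    {"dp": [-0.064,-0.452,0.06],"yaw": 0},
  ],
  grip=-0.6,
)

```text
time_s: 10.57
tcp_pos: [0.4303, -0.2465, 0.1117]
eef_rot: [-180.0, -0.0, -7.6]
contact_force: [-0.7, 0.1, -0.4]
gripper_width: 0.0698
gripper_force: 0.0
```

Emit:
apply_moves(
  targets=[
    {"dp": [0,0,-0.03],"yaw": 0},
    {"dp": [0,0,-0.055],"yaw": 0},
    {"dp": [0,0,-0.072],"yaw": 0},
    {"dp": [0,0,-0.072],"yaw": 0},
    {"dp": [0,0,-0.072],"yaw": 0},
  ],
)

```text
time_s: 10.98
tcp_pos: [0.4301, -0.2463, 0.0395]
eef_rot: [180.0, 0.1, -7.5]
contact_force: [0.1, -0.7, 0.4]
gripper_width: 0.0698
gripper_force: 0.0
```

Emit:
apply_moves(
  targets=[
    {"dp": [0,0,0],"yaw": 0},
    {"dp": [0,0,0],"yaw": 0},
    {"dp": [0,0,0],"yaw": 0},
    {"dp": [0,0,0],"yaw": 0},
    {"dp": [0,0,0],"yaw": 0},
    {"dp": [0,0,0],"yaw": 0},
    {"dp": [0,0,0],"yaw": 0},
  ],
  grip=1,
  squeeze=30,
)

```text
time_s: 11.57
tcp_pos: [0.4309, -0.2475, 0.0405]
eef_rot: [180.0, -0.1, -7.6]
contact_force: [-0.5, 0.6, 7.1]
gripper_width: 0.0464
gripper_force: 30.0
```

Emit:
apply_moves(
  targets=[
    {"dp": [0,0,0.01],"yaw": 0},
    {"dp": [0,0,0.02],"yaw": 0},
    {"dp": [0,0,0.02],"yaw": 0},
    {"dp": [0,0,0.02],"yaw": 0},
    {"dp": [0,0,0.02],"yaw": 0},
    {"dp": [0,0,0.02],"yaw": 0},
  ],
)

```text
time_s: 12.07
tcp_pos: [0.4294, -0.247, 0.0588]
eef_rot: [-180.0, 0.1, -7.7]
contact_force: [0.1, -0.2, -5.2]
gripper_width: 0.046
gripper_force: 30.0
```

Emit:
apply_moves(
  targets=[
    {"dp": [0,0,0],"yaw": 0},
    {"dp": [0,0,0],"yaw": 0},
  ],
)

```text
time_s: 12.23
tcp_pos: [0.4298, -0.2471, 0.0591]
eef_rot: [-180.0, 0.1, -7.7]
contact_force: [-0.2, -0.5, -5.4]
gripper_width: 0.0463
gripper_force: 30.0
```

Emit:
apply_moves(
  targets=[
    {"dp": [0,0,0],"yaw": 0},
    {"dp": [0,0,0],"yaw": 0},
  ],
)

```text
time_s: 12.4
tcp_pos: [0.43, -0.2471, 0.0594]
eef_rot: [-180.0, 0.0, -7.7]
contact_force: [-0.8, -0.2, -5.4]
gripper_width: 0.0464
gripper_force: 30.0
```

Steady weight is about 5.3 N (0.54 kg). The lighter pots weigh at most 2.9 N, so this is the full one. I'll carry it high over the fences to the pan centre at (0.571, -0.089).

Emit:
apply_moves(
  targets=[
    {"dp": [0,0,0.015],"yaw": 0},
    {"dp": [0,0,0.045],"yaw": 0},
    {"dp": [0,0,0.075],"yaw": 0},
    {"dp": [0.01,0.01,0.085],"yaw": 0},
    {"dp": [0.03,0.034,0.085],"yaw": 0},
    {"dp": [0.053,0.059,0.085],"yaw": 0},
    {"dp": [0.076,0.085,0.085],"yaw": 0},
    {"dp": [0.099,0.111,0.085],"yaw": 0},
    {"dp": [0.121,0.136,0.085],"yaw": 0},
    {"dp": [0.135,0.151,0.085],"yaw": 0},
    {"dp": [0.141,0.158,0.085],"yaw": 0},
    {"dp": [0.141,0.158,0.085],"yaw": 0},
    {"dp": [0.141,0.158,0.085],"yaw": 0},
    {"dp": [0.141,0.158,0.085],"yaw": 0},
  ],
)

```text
time_s: 13.57
tcp_pos: [0.5701, -0.0898, 0.1442]
eef_rot: [180.0, 0.1, -7.7]
contact_force: [-0.6, -0.1, -4.9]
gripper_width: 0.0461
gripper_force: 30.0
```

Run:
```python
from plant import get_state,cams,r
from h import *
s=get_state();print(s["tcp_pos"],s["eef_rot"],s["contact_force"])
a=np.radians(-7.7);R=np.array([[np.cos(a),-np.sin(a)],[np.sin(a),np.cos(a)]])
print((s["tcp_pos"][:2]-[.5785,-.0355])@R)
c=cams.capture("scene");X=cloud(c)
L=(X[...,:2]-[.5785,-.0355])@R
m=(X[...,2]>.095)&(X[...,2]<.118)&(abs(L[...,0])<.04)&(abs(L[...,1]+.054)<.05)
q=np.c_[L[m],X[m][:,2]];print(q.min(0).round(4),q.max(0).round(4),len(q))
cv2.imwrite("pics/pot.png",cv2.resize(c["image"][130:290,150:330,::-1],None,fx=3,fy=3))
```

```text
[ 0.57011622 -0.08981348  0.14423935] [ 1.79985792e+02  6.73140833e-02 -7.68585851e+00] [-0.60354781 -0.13858254 -4.92355539]
[-0.00103093 -0.05494706]
[-0.0217 -0.0626  0.1011] [ 0.0215 -0.0285  0.118 ] 89
```

View pics/pot.png

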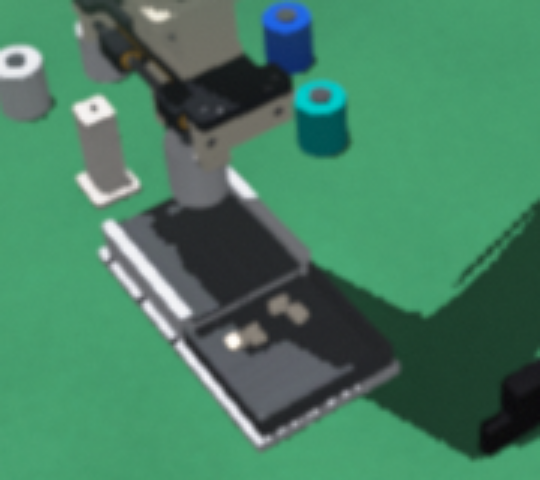

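The picture shows the pot upright in the gripper above the pan, at crop (197,180), within 1 mm of centre. I'm lowering it slowly onto the pan.

Emit:
apply_moves(
  targets=[
    {"dp": [0.0005,0.0005,-0.025],"yaw": 0},
    {"dp": [0.0005,0.0005,-0.048],"yaw": 0},
    {"dp": [0.0005,0.0005,-0.057],"yaw": 0},
    {"dp": [0.0005,0.0005,-0.061],"yaw": 0},
    {"dp": [0.0005,0.0005,-0.063],"yaw": 0},
    {"dp": [0.0005,0.0005,-0.065],"yaw": 0},
    {"dp": [0.0005,0.0005,-0.067],"yaw": 0},
    {"dp": [0.0005,0.0005,-0.069],"yaw": 0},
    {"dp": [0.0005,0.0005,-0.07],"yaw": 0},
    {"dp": [0.0005,0.0005,-0.07],"yaw": 0},
    {"dp": [0.0005,0.0005,-0.07],"yaw": 0},
  ],
)

```text
time_s: 14.53
tcp_pos: [0.5723, -0.0887, 0.0752]
eef_rot: [-180.0, -0.1, -7.6]
contact_force: [0.3, -1.3, -2.0]
gripper_width: 0.0463
gripper_force: 30.0
```

Emit:
apply_moves(
  targets=[
    {"dp": [0,0,-0.0005],"yaw": 0},
    {"dp": [0,0,-0.001],"yaw": 0},
    {"dp": [0,0,-0.001],"yaw": 0},
    {"dp": [0,0,-0.001],"yaw": 0},
  ],
)

```text
time_s: 14.87
tcp_pos: [0.572, -0.0886, 0.0737]
eef_rot: [-180.0, -0.0, -7.6]
contact_force: [1.4, -2.3, -1.1]
gripper_width: 0.0464
gripper_force: 30.0
```

Emit:
apply_moves(
  targets=[
    {"dp": [0,0,-0.0005],"yaw": 0},
    {"dp": [0,0,-0.001],"yaw": 0},
    {"dp": [0,0,-0.001],"yaw": 0},
    {"dp": [0,0,-0.001],"yaw": 0},
  ],
)

```text
time_s: 15.2
tcp_pos: [0.572, -0.0886, 0.0727]
eef_rot: [-180.0, -0.0, -7.6]
contact_force: [3.0, -1.7, -0.2]
gripper_width: 0.0461
gripper_force: 30.0
```

Emit:
apply_moves(
  targets=[
    {"dp": [0,0,-0.0005],"yaw": 0},
    {"dp": [0,0,-0.0005],"yaw": 0},
    {"dp": [0,0,-0.0005],"yaw": 0},
  ],
)

```text
time_s: 15.45
tcp_pos: [0.5722, -0.0886, 0.0726]
eef_rot: [-180.0, -0.1, -7.6]
contact_force: [2.4, -1.0, 3.3]
gripper_width: 0.0459
gripper_force: 30.0
```

Force has turned upward at TCP z = 72.6 mm, so the pan is on its stop. Releasing.

Emit:
apply_moves(
  targets=[
    {"dp": [0,0,0],"yaw": 0},
    {"dp": [0,0,0],"yaw": 0},
    {"dp": [0,0,0],"yaw": 0},
    {"dp": [0,0,0],"yaw": 0},
    {"dp": [0,0,0],"yaw": 0},
  ],
  grip=-0.5,
)

```text
time_s: 15.87
tcp_pos: [0.571, -0.0886, 0.0716]
eef_rot: [180.0, 0.1, -7.7]
contact_force: [0.6, 0.5, 0.1]
gripper_width: 0.0654
gripper_force: 0.0
```

Emit:
apply_moves(
  targets=[
    {"dp": [0,0,0.02],"yaw": 0},
    {"dp": [0,0,0.05],"yaw": 0},
    {"dp": [0,0,0.085],"yaw": 0},
    {"dp": [0,0,0.12],"yaw": 0},
    {"dp": [0,0.04,0.12],"yaw": 0},
    {"dp": [-0.02,0.08,0.12],"yaw": 0},
    {"dp": [-0.1,0.3,0.12],"yaw": 0},
    {"dp": [-0.1,0.3,0.12],"yaw": 0},
    {"dp": [-0.1,0.3,0.12],"yaw": 0},
    {"dp": [-0.1,0.3,0.12],"yaw": 0},
    {"dp": [-0.1,0.3,0.12],"yaw": 0},
    {"dp": [-0.1,0.3,0.12],"yaw": 0},
    {"dp": [-0.1,0.3,0.12],"yaw": 0},
  ],
)

```text
time_s: 16.95
tcp_pos: [0.4702, 0.2154, 0.1921]
eef_rot: [-179.9, -0.0, -7.4]
contact_force: [0.1, 0.3, 0.9]
gripper_width: 0.0655
gripper_force: 0.0
```

Run:
```python
from plant import get_state,cams,r
from h import *
a=np.radians(-7.7);R=np.array([[np.cos(a),-np.sin(a)],[np.sin(a),np.cos(a)]])
for n in("scene","top"):
    c=cams.capture(n);X=cloud(c)
    L=(X[...,:2]-[.5785,-.0355])@R;z=X[...,2]
    m=(abs(L[...,0])<.04)&(abs(L[...,1]+.054)<.04)&(z>.075)&(z<.11)
    q=np.c_[L[m],z[m]];print(n,"pot",q.min(0).round(4),q.max(0).round(4))
    m=(abs(L[...,0])<.04)&(L[...,1]>-.02)&(L[...,1]<.005);print("pan z",np.nanmedian(z[m]))
    cv2.imwrite(f"pics/{n}9.png",c["image"][:,:,::-1])
    print(get_state()["contact_force"])
i=cv2.imread("pics/top9.png")[100:320,80:520];j=cv2.imread("pics/scene9.png")[120:350,130:440]
cv2.imwrite("pics/end.png",np.vstack([cv2.resize(i,(600,300)),cv2.resize(j[:150],(600,290))]))
```

```text
scene pot [-0.0239 -0.0754  0.0751] [ 0.0232 -0.0265  0.091 ]
pan z 0.03158880300103972
[ 0.84441245 -0.74879275 -0.06682538]
top pot [-0.0238 -0.0772  0.0752] [ 0.0233 -0.0316  0.0908]
pan z 0.031048221488044717
[ 0.67840428  1.18723943 -0.29201633]
```

View pics/end.png

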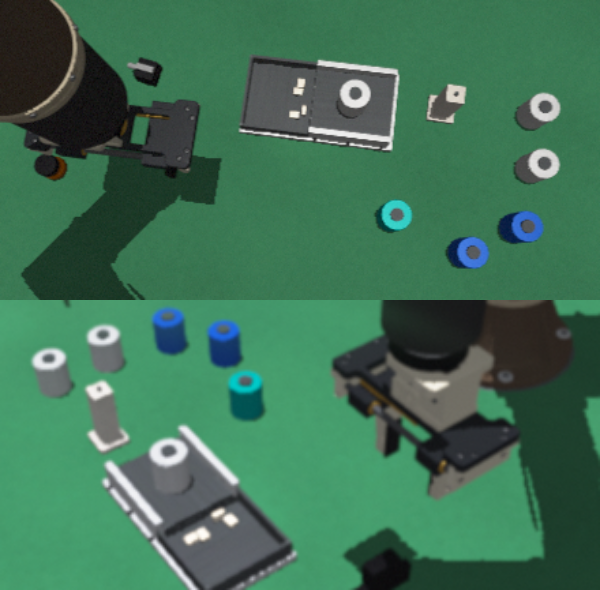

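The picture shows the pot standing upright at the pan's centre (355,95). The pan face is at about 32 mm, so it is down on its stop. The chips are in the tray, and the post and the two lighter pots haven't moved.

```bash
python3 -c "
from plant import r
print(r.close_job())"
```

```text
the job is handed in; nothing more can be done
None
```

The job is handed in after about 17 s of the 72 s: all four chips are in the tray, the scraper is down on the bench (the arm hid it in the last picture), and the full pot (about 0.54 kg, the only one I needed to weigh) is upright mid-pan with the pan on its stop.

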